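# Put the chromatography columns away in their cases

### The job

Put the four columns with coloured sleeves away for storage: lay each one, without dropping it, into the foam trough of the open case of its own colour, so that both end nuts lie fully down in the foam. Leave the bare steel column, which goes on the instrument next, and the little beaker of fittings where they are.

Things in the scene. Friction and masses are not known exactly. Their poses are not given: they have to be found in the camera images.
- column_red: Loose column with red sleeve and red end plugs: steel tube 14 mm thick (15 over the sleeve, the middle 60 mm), a steel hex nut 22 mm across flats and 18 long near each end (40 to 58 mm from the middle), 128 mm overall, about 160 g. Origin on the tube's axis at mid-length, 11 mm above what it lies on; x along the tube. Lies at any angle, may be rolled about x; ends alike.
- column_blue: Loose column with blue sleeve and blue end plugs: steel tube 14 mm thick (15 over the sleeve, the middle 60 mm), a steel hex nut 22 mm across flats and 18 long near each end (40 to 58 mm from the middle), 128 mm overall, about 160 g. Origin on the tube's axis at mid-length, 11 mm above what it lies on; x along the tube. Lies at any angle, may be rolled about x; ends alike.
- column_yellow: Loose column with yellow sleeve and yellow end plugs: steel tube 14 mm thick (15 over the sleeve, the middle 60 mm), a steel hex nut 22 mm across flats and 18 long near each end (40 to 58 mm from the middle), 128 mm overall, about 160 g. Origin on the tube's axis at mid-length, 11 mm above what it lies on; x along the tube. Lies at any angle, may be rolled about x; ends alike.
- column_green: Loose column with green sleeve and green end plugs: steel tube 14 mm thick (15 over the sleeve, the middle 60 mm), a steel hex nut 22 mm across flats and 18 long near each end (40 to 58 mm from the middle), 128 mm overall, about 160 g. Origin on the tube's axis at mid-length, 11 mm above what it lies on; x along the tube. Lies at any angle, may be rolled about x; ends alike.
- case_red: Open red case 160 x 72 x 30 mm, fixed; origin centre of underside, x lengthwise, z up. Grey foam at both ends has a trough along x: floor 30 mm wide, 12 mm up, flaring to 54 mm at the top; 148 mm between end stops. Middle 60 mm cut out for fingers (3 mm floor, 10 mm side walls). A column lies along x, either way round, nuts on the trough floor, axis 23 mm above the underside.
- case_blue: Open blue case 160 x 72 x 30 mm, fixed; origin centre of underside, x lengthwise, z up. Grey foam at both ends has a trough along x: floor 30 mm wide, 12 mm up, flaring to 54 mm at the top; 148 mm between end stops. Middle 60 mm cut out for fingers (3 mm floor, 10 mm side walls). A column lies along x, either way round, nuts on the trough floor, axis 23 mm above the underside.
- case_yellow: Open yellow case 160 x 72 x 30 mm, fixed; origin centre of underside, x lengthwise, z up. Grey foam at both ends has a trough along x: floor 30 mm wide, 12 mm up, flaring to 54 mm at the top; 148 mm between end stops. Middle 60 mm cut out for fingers (3 mm floor, 10 mm side walls). A column lies along x, either way round, nuts on the trough floor, axis 23 mm above the underside.
- case_green: Open green case 160 x 72 x 30 mm, fixed; origin centre of underside, x lengthwise, z up. Grey foam at both ends has a trough along x: floor 30 mm wide, 12 mm up, flaring to 54 mm at the top; 148 mm between end stops. Middle 60 mm cut out for fingers (3 mm floor, 10 mm side walls). A column lies along x, either way round, nuts on the trough floor, axis 23 mm above the underside.
- column_bare: Loose column of the same size and build but bare steel with no coloured sleeve and with black end plugs: not to be put away. Origin on the axis at mid-length, x along the tube, as for the others.
- beaker: Small white plastic beaker with a few spare fittings in it, 44 mm across the rim, 40 mm across the foot, 52 mm high, about 60 g, standing loose among the columns. Origin at the centre of its underside, z up.
Not all that is in view belongs to the job. What is shaped like the column_green but brown or orange is not meant. What is shaped like the column_red but purple is not meant.

How it is judged:
At the end, for the whole second after the job is handed in: Each sleeved column rests released in its own colour's case: middle within 13 mm lengthwise and 9 mm sideways of the case's, axis 19 to 27 mm above the case's underside and within 0.12 rad of its long axis; bare column and beaker within 30 mm of their starts, beaker upright (x of column_red in the frame of case_red between -0.013 and 0.013 m and y of column_red in the frame of case_red between -0.009 and 0.009 m and z of column_red in the frame of case_red between 0.019 and 0.027 m and angle between the x axis of column_red and the x axis of case_red, either way round below 0.12 rad and linear speed of each of column_red, column_blue, column_yellow, column_green below 0.02 m/s and contact force between each of column_red, column_blue, column_yellow, column_green and the fingers below 0.05 N and x of column_blue in the frame of case_blue between -0.013 and 0.013 m and y of column_blue in the frame of case_blue between -0.009 and 0.009 m and z of column_blue in the frame of case_blue between 0.019 and 0.027 m and angle between the x axis of column_blue and the x axis of case_blue, either way round below 0.12 rad and x of column_yellow in the frame of case_yellow between -0.013 and 0.013 m and y of column_yellow in the frame of case_yellow between -0.009 and 0.009 m and z of column_yellow in the frame of case_yellow between 0.019 and 0.027 m and angle between the x axis of column_yellow and the x axis of case_yellow, either way round below 0.12 rad and x of column_green in the frame of case_green between -0.013 and 0.013 m and y of column_green in the frame of case_green between -0.009 and 0.009 m and z of column_green in the frame of case_green between 0.019 and 0.027 m and angle between the x axis of column_green and the x axis of case_green, either way round below 0.12 rad and distance of each of column_bare, beaker from where it was at the start of the episode below 0.03 m and angle between beaker's own z axis and vertical below 0.2 rad); the robot touches nothing.
It fails at once if a sleeved column is dropped (out of the fingers at over 0.7 m/s, as after a fall of some 25 mm) ((linear speed of column_red above 0.7 m/s and contact force between column_red and the fingers below 0.05 N) or (linear speed of column_blue above 0.7 m/s and contact force between column_blue and the fingers below 0.05 N) or (linear speed of column_yellow above 0.7 m/s and contact force between column_yellow and the fingers below 0.05 N) or (linear speed of column_green above 0.7 m/s and contact force between column_green and the fingers below 0.05 N)).
It fails at once if the bare steel column is shifted by more than 30 mm (distance of column_bare from where it was at the start of the episode above 0.03 m).
It fails at once if the beaker of fittings is shifted by more than 30 mm or tipped (distance of beaker from where it was at the start of the episode above 0.03 m or angle between beaker's own z axis and vertical above 0.5 rad).
It also fails if it takes over 112 s, if anything falls off the work surface, if the arm or the gripper's body presses on something with over 40 N, if the wrist force passes 120 N, or if a joint passes its speed limit or range.

### The arm

A 6-joint arm with a two-finger parallel gripper is mounted at the origin on the work surface. World frame = base frame: x ahead of the robot, y to its left, z up, the work surface at z = 0. Lengths are in m, angles in rad, forces in N, time in s.
With the tool pointing down it reaches from about 0.375 to 0.9 m from the base axis. Payload 3.1 kg.
Tool frame: the origin (TCP) lies at the very end of the fingers, on their centre line; the grasp point (between the pads) lies 19 mm behind it (grip_depth is the distance from the TCP to the grasp point, in m); z points along the fingers, y is the line along which they close (so a half turn about z gives the same grasp; the last joint's range is limited). The gripper opens to 85 mm and grips with 20 to 120 N. Pads are 22 mm wide; open, the fingers measure 114 mm over their backs; the gripper's body (76 mm by 85 mm) begins 54 mm behind the grasp point. The pads swing forward as they close: fully open they stand 13 mm farther back than shut.
Start: joints at [-1.371, 0.527, 1.433, -0, 1.181, -0.178], TCP at [0.231, -0.581, 0.203] pointing down, gripper open.
Joint ranges: [-3.08, 3.08], [-0.75, 2.2], [0.22, 2.44], [-1.43, 4.57], [0, 2.65], [-2.85, 2.85]. Speed limits (rad/s): [2.79, 2.79, 3.14, 3.14, 3.14, 3.14].

### API

Orientations are given as [roll, pitch, yaw] about the fixed x, y, z axes, in that order (R = Rz(yaw) Ry(pitch) Rx(roll)).
In Python, from rig import read_state, snapshot, sign_off, grip_depth gives the robot as it stands. The module is installed in compiled form; this text tells all that it offers.
- The arm moves only by the tool jog_arm, never from a script. Its argument "steps" is a list of rows, each an object of numbers: "tx", "ty", "tz": the shift along the tool's x, y, z scaled (see below); "turn": the turn about the tool's z scaled (see below). In form: [{"tx": .., "ty": .., "tz": .., "turn": ..}, ...]. A call has 1 to 20 rows; each row shifts and turns the commanded pose from where the row before left it, along the tool's axes as they then stand; what a row does not reach is not made up. The controller multiplies each number of a shift by 0.05 m and each number of a turn by 1.5 rad. A row lasts 1/8 s, in which the tool goes at most 62.5 mm and 10.7 degrees, less where a joint would pass 70% of its speed; a pose out of reach is approached as far as the arm can. A call with a number of a shift or a turn outside -1 to 1 is refused whole. A call with a gripper value outside its range is refused whole. "fingers" is the opening, from 0 (shut) to 1 (fully open), set as the call begins (left out, the last holds). The fingers move at their own pace and stop on an object; "newtons" is the grip in N (left out, the last holds). Time passes only in rows, so rows that do not move let the fingers close. It gives the time, the measured TCP pose, the force, the opening and the grip force at its end, in the units of the state.
- read_state(): the state, without advancing time (a new reading comes with each control period).
- snapshot(name): name is "scene" or "top" or "wrist"; returns a dict with "frame" (400x640x3 uint8, blue, green, red), "z_map" (400x640 float32, m along the optical axis (not along the pixel's ray), 0 where there is no reading), "camera_matrix" (3x3 intrinsics, pixels), "pose" (4x4, takes a point from camera to world coordinates); the wrist camera has in their place "T_tool_cam" (4x4, takes a point from camera to tool coordinates, whose origin is the TCP and whose axes are the flange's). Camera axes: x right, y up, looking along -z (the intrinsics and any distortion apply to the point x, -y, -z); pixel columns grow to the right and rows downward; lengths in m; the calibration is good to about 2 mm. A picture is of the moment at which its call begins: read the wrist's pose just before it.
- sign_off(): hands the job in; it is judged then, once.
The state is a dict: "time_s": time; "joint_positions": joint angles; "qd": joint speeds; "joint_torque": joint torques, N m; "tool_pos": TCP position; "tcp_rot": TCP orientation; "force": force on the tool from outside, world axes, zero at the start; "wrist_torque": the same for the moment, N m; "finger_gap": finger opening in m; "finger_force": force on a finger pad.
Only numpy, scipy, OpenCV 4.12 (cv2) and the standard library are available. Lean on these libraries where they do the work, as an engineer would, in place of code of your own. Each camera call takes 0.05 s, during which the arm holds its last target. There are 200 camera calls.

## Working session

There is one attempt and no reset: what is moved stays moved. The work goes in short steps, Python scripts to look and compute and a tool call to move; the robot and the scene stay as the last step left them, time stands still between calls to the robot, and variables do not carry over. Pictures are saved under pics/ and viewed, at most 14 in all, crops included, and the job is handed in when it is done.

Besides the shell and the picture viewer there is one more tool, called after "Call:" as name([rows], argument=value, ...), one row to a line, values as JSON. jog_arm: Moves the arm, as the interface text tells. Its arguments: {"type":"object","properties":{"steps":{"type":"array","items":{"type":"object","properties":{"tx":{"type":"number"},"ty":{"type":"number"},"tz":{"type":"number"},"turn":{"type":"number"}}}},"fingers":{"type":"number"},"newtons":{"type":"number"}},"required":["steps"]}

```bash
mkdir -p pics
cat > h.py <<'E'
import numpy as np, cv2
from rig import *
def save(s,n,crop=None): cv2.imwrite('pics/'+n+'.png', s['frame'] if crop is None else crop)
def world(s):
    K=s['camera_matrix'];z=s['z_map'];v,u=np.mgrid[0:400,0:640]
    P=np.stack([(u-K[0,2])/K[0,0]*z,-(v-K[1,2])/K[1,1]*z,-z,np.ones_like(z)],-1)
    return (P@s['pose'].T)[...,:3]
E
python3 - <<'E'
from h import *
st=read_state();print(st,grip_depth)
for n in('top','scene'):
    s=snapshot(n);save(s,n);print(s['camera_matrix'],s['pose'],[k for k in s]); np.savez(n,**s)
E
```

```text
{'time_s': 0.0, 'joint_positions': array([-1.37149712e+00,  5.28448589e-01,  1.43392154e+00, -1.01493398e-05,
        1.18141743e+00, -1.78496642e-01]), 'qd': array([ 1.06163952e-06, -4.82454905e-04, -2.41704645e-04,  5.05915440e-04,
       -9.41814785e-06, -1.80405668e-04]), 'joint_torque': array([ 7.71147261e-04, -4.42341328e+01, -1.78023344e+01, -2.12710752e-04,
        8.49362084e-03,  5.07472731e-07]), 'tool_pos': array([ 0.23041258, -0.58012585,  0.20243838]), 'tcp_rot': array([-3.13943096e+00, -3.80473736e-04,  3.77799297e-01]), 'force': array([ 0.17728649,  0.36838919, -0.26110811]), 'wrist_torque': array([-0.02189271, -0.00701272,  0.04894806]), 'finger_force': 0.0, 'finger_gap': 0.08529387809725564} 0.0187
[[407.68298112   0.         319.14749252]
 [  0.         407.68298112 210.27547255]
 [  0.           0.           1.        ]] [[ 0.00951676  0.99817308 -0.05966511  0.31473763]
 [-0.99993705  0.00985427  0.0053649  -0.04331905]
 [ 0.00594305  0.05961029  0.99820403  1.33110641]
 [ 0.          0.          0.          1.        ]] ['frame', 'z_map', 'camera_matrix', 'pose']
[[497.86136296   0.         314.56575249]
 [  0.         497.86136296 199.04842334]
 [  0.           0.           1.        ]] [[-0.18418876 -0.60882105  0.77162908  1.43445854]
 [ 0.98262369 -0.09575461  0.15900232  0.15493311]
 [-0.02291692  0.78750745  0.61587891  0.83808471]
 [ 0.          0.          0.          1.        ]] ['frame', 'z_map', 'camera_matrix', 'pose']
```

View pics/top.png

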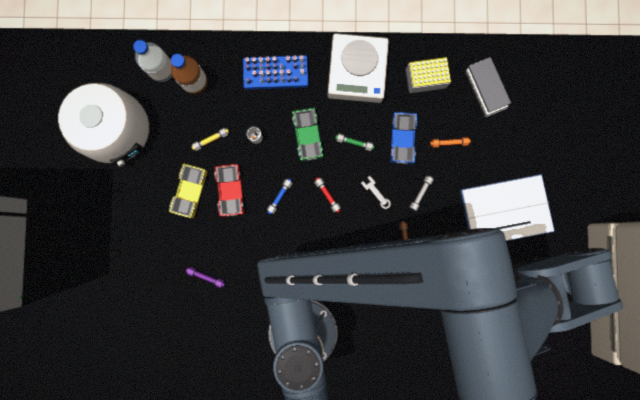

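View pics/scene.png

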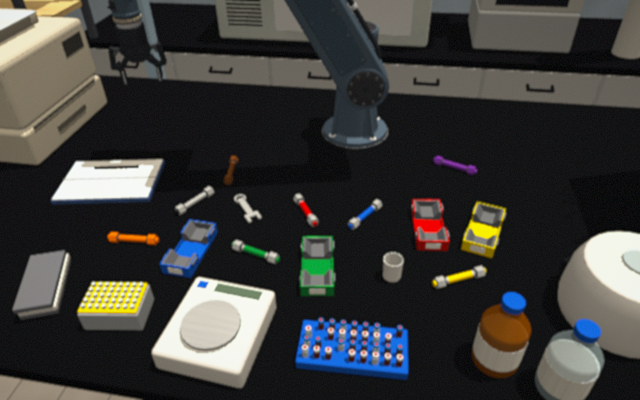

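```bash
cat >> h.py <<'E'
def ray(s,uv,z,pose=None):
    K=s['camera_matrix'];T=s['pose'] if pose is None else pose
    uv=np.atleast_2d(uv).astype(float)
    d=np.c_[(uv[:,0]-K[0,2])/K[0,0],-(uv[:,1]-K[1,2])/K[1,1],-np.ones(len(uv))]@T[:3,:3].T
    return T[:3,3]+d*((z-T[2,3])/d[:,2])[:,None]
R={'red':[(0,8),(172,180)],'blue':[(100,128)],'yellow':[(23,35)],'green':[(50,85)]}
def mask(f,c):
    h=cv2.cvtColor(f,cv2.COLOR_BGR2HSV);m=np.zeros(f.shape[:2],np.uint8)
    for a,b in R[c]: m|=cv2.inRange(h,(a,130,50),(b,255,255))
    return m
E
python3 - <<'E'
from h import *
for n in('top','scene'):
    s=np.load(n+'.npz');
    for c in R:
        m=cv2.dilate(mask(s['frame'],c),np.ones((3,3)),iterations=3 if n=='top' else 2)
        k,l,st,ce=cv2.connectedComponentsWithStats(m)
        raw=mask(s['frame'],c)
        for i in range(1,k):
            q=np.argwhere((l==i)&(raw>0))[:,::-1]
            if len(q)<25: continue
            (cx,cy),(w,h),a=cv2.minAreaRect(q.astype(np.float32))
            for z in(.014,.028):
                P=ray(s,q,z)[:,:2].astype(np.float32);(x,y),wh,_=r=cv2.minAreaRect(P)
                b=cv2.boxPoints(r);e=[b[1]-b[0],b[2]-b[1]];e=max(e,key=np.linalg.norm)
                print(n,c,len(q),(int(cx),int(cy)),'z',z,np.round([x,y],4),np.round(sorted(wh),3),'ang',round(np.degrees(np.arctan2(e[1],e[0]))%180,1))
E
```

```text
top red 560 (228, 189) z 0.014 [0.4576 0.2427] [0.084 0.168] ang 6.4
top red 560 (228, 189) z 0.028 [0.456  0.2396] [0.083 0.166] ang 6.4
top red 110 (327, 194) z 0.014 [ 0.4452 -0.0757] [0.02  0.057] ang 33.2
top red 110 (327, 194) z 0.028 [ 0.4438 -0.0753] [0.02  0.056] ang 33.2
top blue 177 (139, 46) z 0.014 [0.9318 0.5492] [0.046 0.051] ang 23.0
top blue 177 (139, 46) z 0.028 [0.9252 0.5429] [0.046 0.05 ] ang 23.0
top blue 164 (177, 59) z 0.014 [0.8869 0.4214] [0.042 0.05 ] ang 45.5
top blue 164 (177, 59) z 0.028 [0.8808 0.4164] [0.042 0.05 ] ang 45.5
top blue 1517 (274, 71) z 0.014 [0.85 0.1 ] [0.11  0.218] ang 93.1
top blue 1517 (274, 71) z 0.028 [0.8443 0.0985] [0.109 0.216] ang 93.1
top blue 565 (403, 136) z 0.014 [ 0.6367 -0.324 ] [0.085 0.171] ang 176.6
top blue 565 (403, 136) z 0.028 [ 0.6333 -0.321 ] [0.084 0.169] ang 176.6
top blue 107 (279, 195) z 0.014 [0.4392 0.0796] [0.02  0.056] ang 148.9
top blue 107 (279, 195) z 0.028 [0.4379 0.0783] [0.019 0.055] ang 148.9
top yellow 392 (430, 70) z 0.014 [ 0.8589 -0.4139] [0.086 0.126] ang 98.7
top yellow 392 (430, 70) z 0.028 [
[... 2313 characters left out ...]
0.026 0.063] ang 117.7
scene yellow 234 (459, 276) z 0.028 [0.6381 0.3107] [0.026 0.062] ang 117.7
scene yellow 1063 (111, 297) z 0.014 [ 0.8078 -0.4295] [0.09 0.13] ang 98.6
scene yellow 1063 (111, 297) z 0.028 [ 0.8184 -0.4196] [0.089 0.128] ang 98.6
scene yellow 31 (434, 283) z 0.014 [0.6551 0.2564] [0.009 0.019] ang 0.1
scene yellow 31 (434, 283) z 0.028 [0.6684 0.2547] [0.008 0.018] ang 0.1
scene green 794 (316, 265) z 0.014 [ 0.6367 -0.009 ] [0.078 0.193] ang 9.8
scene green 794 (316, 265) z 0.028 [ 0.6503 -0.0062] [0.077 0.189] ang 9.8
scene green 164 (254, 250) z 0.014 [ 0.6197 -0.1633] [0.024 0.061] ang 74.8
scene green 164 (254, 250) z 0.028 [ 0.6335 -0.1579] [0.023 0.06 ] ang 74.8
```

```bash
cat >> h.py <<'E'
from scipy.spatial.transform import Rotation as Ro
import math
def plan(x,y,z,yawdeg,mx=.7):
    """print rows: turn (n x val) first, then xy shift (n x), z shift. yaw taken mod 180, nearest"""
    st=read_state();p=st['tool_pos'];yw=st['tcp_rot'][2]
    d=(math.radians(yawdeg)-yw+np.pi/2)%np.pi-np.pi/2
    t=-d/1.5;nt=math.ceil(abs(t)/.12) or 1
    f=yw+d;c,s=np.cos(f),np.sin(f);dx,dy=x-p[0],y-p[1]
    tx,ty,tz=(c*dx+s*dy)/.05,(s*dx-c*dy)/.05,-(z-p[2])/.05
    n=math.ceil(math.hypot(tx,ty)/mx) or 1;m=math.ceil(abs(tz)/mx) or 1
    print('t=%.2f'%st['time_s'],'pose',p.round(4),np.degrees(st['tcp_rot']).round(1),'gap',round(st['finger_gap'],4),'q6',st['joint_positions'][5].round(2))
    print(f'turn {nt} x {t/nt:.4f} (dyaw {np.degrees(d):.1f}) | shift {n} x ({tx/n:.3f},{ty/n:.3f}) | tz {m} x {tz/m:.3f}')
def wrist():
    st=read_state();s=snapshot('wrist');T=np.eye(4);T[:3,:3]=Ro.from_euler('xyz',st['tcp_rot']).as_matrix();T[:3,3]=st['tool_pos']
    s['pose']=T@s['T_tool_cam'];return s
def blobs(s,c,z,it=3,mn=200):
    raw=mask(s['frame'],c);m=cv2.dilate(raw,np.ones((3,3)),iterations=it)
    k,l,_,_=cv2.connectedComponentsWithStats(m)
    for i in range(1,k):
        q=np.argwhere((l==i)&(raw>0))[:,::-1]
        if len(q)<mn: continue
        r=cv2.minAreaRect(ray(s,q,z)[:,:2].astype(np.float32));b=cv2.boxPoints(r);e=max([b[1]-b[0],b[2]-b[1]],key=np.linalg.norm)
        print(c,len(q),'px',q.min(0),q.max(0),'ctr',np.round(r[0],4),'size',np.round(sorted(r[1]),3),'ang',round(np.degrees(np.arctan2(e[1],e[0]))%180,1))
E
python3 - <<'E'
from h import *
plan(.56,-.3,.3,-3)
print(wrist()['T_tool_cam'].round(3),wrist()['camera_matrix'].round(0))
E
```

```text
t=0.10 pose [ 0.2304 -0.5802  0.2025] [-179.9   -0.    21.6] gap 0.0851 q6 -0.18
turn 3 x 0.0956 (dyaw -24.6) | shift 13 x (0.484,-0.457) | tz 3 x -0.650
[[-0.001  0.958  0.288  0.074]
 [ 1.     0.001  0.    -0.   ]
 [ 0.     0.288 -0.958 -0.17 ]
 [ 0.     0.     0.     1.   ]] [[301.   0. 318.]
 [  0. 301. 207.]
 [  0.   0.   1.]]
```

Call:
jog_arm([
  {"turn":0.096,"tz":-0.65},
  {"turn":0.096,"tz":-0.65},
  {"turn":0.096,"tz":-0.65},
  {"tx":0.48,"ty":-0.6},
  {"tx":0.48,"ty":-0.6},
  {"tx":0.48,"ty":-0.6},
  {"tx":0.48,"ty":-0.6},
  {"tx":0.48,"ty":-0.6},
  {"tx":0.48,"ty":-0.6},
  {"tx":0.48,"ty":-0.6},
  {"tx":0.48,"ty":-0.6},
  {"tx":0.48,"ty":-0.6},
  {"tx":0.48,"ty":-0.6},
  {"tx":0.48,"ty":-0.6},
  {"tx":0.48,"ty":-0.6},
  {"tx":0.48,"ty":-0.6},
  {},
  {},
], fingers=0.45, newtons=50)

```text
invalid input at $.steps[0]: expected keys tx, ty, tz, turn
```

Run:
```python
from h import *
s=wrist();save(s,'w1')
for c in R:
    blobs(s,c,.014,2,80);print(' at .03');blobs(s,c,.030,2,1000)
plan(.6195,-.163,.1,74)
```

```text
at .03
blue 204 px [310  42] [527 169] ctr [ 0.3123 -0.6634] size [0.085 0.281] ang 82.5
 at .03
 at .03
 at .03
t=0.25 pose [ 0.2305 -0.5806  0.2029] [-179.9   -0.    21.6] gap 0.0853 q6 -0.18
turn 6 x -0.1015 (dyaw 52.4) | shift 17 x (0.598,0.305) | tz 3 x 0.686
```

View pics/w1.png

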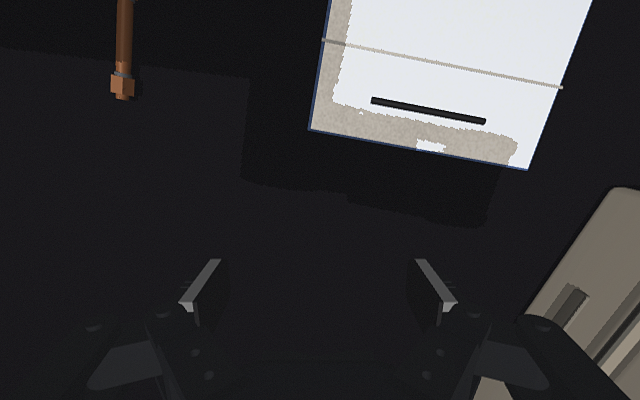

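The arm had not moved (a row needs all four keys), so this picture shows only the binder at (450,80) and the brown dummy at (122,50).

Call:
jog_arm([
  {"turn":0.096,"tz":-0.65,"tx":0,"ty":0},
  {"turn":0.096,"tz":-0.65,"tx":0,"ty":0},
  {"turn":0.096,"tz":-0.65,"tx":0,"ty":0},
  {"tx":0.48,"ty":-0.6,"tz":0,"turn":0},
  {"tx":0.48,"ty":-0.6,"tz":0,"turn":0},
  {"tx":0.48,"ty":-0.6,"tz":0,"turn":0},
  {"tx":0.48,"ty":-0.6,"tz":0,"turn":0},
  {"tx":0.48,"ty":-0.6,"tz":0,"turn":0},
  {"tx":0.48,"ty":-0.6,"tz":0,"turn":0},
  {"tx":0.48,"ty":-0.6,"tz":0,"turn":0},
  {"tx":0.48,"ty":-0.6,"tz":0,"turn":0},
  {"tx":0.48,"ty":-0.6,"tz":0,"turn":0},
  {"tx":0.48,"ty":-0.6,"tz":0,"turn":0},
  {"tx":0.48,"ty":-0.6,"tz":0,"turn":0},
  {"tx":0.48,"ty":-0.6,"tz":0,"turn":0},
  {"tx":0.48,"ty":-0.6,"tz":0,"turn":0},
  {"tx":0,"ty":0,"tz":0,"turn":0},
  {"tx":0,"ty":0,"tz":0,"turn":0},
], fingers=0.45, newtons=50)

```text
time_s: 2.5
tool_pos: [0.5628, -0.2085, 0.3007]
tcp_rot: [3.141, 0.001, -0.054]
force: [0.3, -0.2, 0.5]
finger_gap: 0.0383
finger_force: 0.0
```

Run:
```python
from h import *
s=wrist();save(s,'w2')
for c in R:
    blobs(s,c,.014,2,80);print(' at .03');blobs(s,c,.030,2,1000)
plan(.6195,-.163,.1,74)
```

```text
red 2762 px [  0 194] [ 93 296] ctr [0.4544 0.2458] size [0.104 0.17 ] ang 7.0
red 349 px [226 226] [255 258] ctr [ 0.4465 -0.076 ] size [0.017 0.061] ang 33.8
 at .03
red 2762 px [  0 194] [ 93 296] ctr [0.4608 0.2298] size [0.1   0.164] ang 7.0
blue 690 px [0 0] [105  11] ctr [0.7962 0.1296] size [0.013 0.141] ang 86.9
blue 2819 px [365  51] [427 170] ctr [ 0.6349 -0.3231] size [0.08  0.164] ang 176.9
blue 313 px [138 234] [158 266] ctr [0.4389 0.0817] size [0.016 0.061] ang 149.2
 at .03
blue 2819 px [365  51] [427 170] ctr [ 0.635  -0.3192] size [0.077 0.159] ang 176.9
yellow 139 px [  0 244] [  4 294] ctr [0.4175 0.3353] size [0.007 0.098] ang 159.9
 at .03
green 1862 px [126  53] [220 180] ctr [ 0.6443 -0.0055] size [0.085 0.166] ang 10.1
green 392 px [264 120] [304 139] ctr [ 0.6216 -0.1619] size [0.015 0.059] ang 73.9
 at .03
green 1862 px [126  53] [220 180] ctr [ 0.6441 -0.0127] size [0.082 0.16 ] ang 10.1
t=2.55 pose [ 0.5626 -0.209   0.3007] [180.    0.   -3.1] gap 0.0388 q6 1.08
turn 8 x -0.1122 (dyaw 77.1) | shift 3 x (0.399,0.280) | tz 6 x 0.669
```

View pics/w2.png

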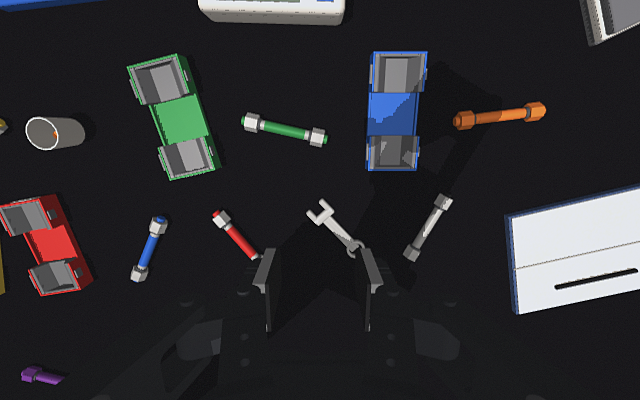

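Green column lies at (284,130), green case at (172,118), blue case at (397,112), beaker at (55,134), bare column at (428,228). Going over the green column.

Call:
jog_arm([
  {"tx":0,"ty":0,"tz":0.35,"turn":-0.1122},
  {"tx":0,"ty":0,"tz":0.35,"turn":-0.1122},
  {"tx":0,"ty":0,"tz":0.35,"turn":-0.1122},
  {"tx":0,"ty":0,"tz":0.35,"turn":-0.1122},
  {"tx":0,"ty":0,"tz":0.35,"turn":-0.1122},
  {"tx":0,"ty":0,"tz":0.35,"turn":-0.1122},
  {"tx":0,"ty":0,"tz":0.35,"turn":-0.1122},
  {"tx":0,"ty":0,"tz":0.35,"turn":-0.1122},
  {"tx":0.41,"ty":0.29,"tz":0.4,"turn":0},
  {"tx":0.41,"ty":0.29,"tz":0.4,"turn":0},
  {"tx":0.41,"ty":0.29,"tz":0.4,"turn":0},
  {"tx":0,"ty":0,"tz":0,"turn":0},
  {"tx":0,"ty":0,"tz":0,"turn":0},
])

```text
time_s: 4.18
tool_pos: [0.6214, -0.1624, 0.1014]
tcp_rot: [-3.142, 0.001, 1.291]
force: [-0.1, -0.0, 1.7]
finger_gap: 0.0383
finger_force: 0.0
```

Run:
```python
from h import *
s=wrist();save(s,'w3')
blobs(s,'green',.014,2,200)
plan(.6216,-.162,.004,73.9,.6)
```

```text
green 1523 px [160   0] [403 100] ctr [ 0.6301 -0.038 ] size [0.07 0.18] ang 163.9
green 1053 px [308 170] [324 235] ctr [ 0.6208 -0.1622] size [0.014 0.06 ] ang 74.3
t=4.22 pose [ 0.6216 -0.1626  0.1017] [180.   0.  74.] gap 0.0384 q6 -0.15
turn 1 x 0.0007 (dyaw -0.1) | shift 1 x (0.011,-0.003) | tz 4 x 0.489
```

View pics/w3.png

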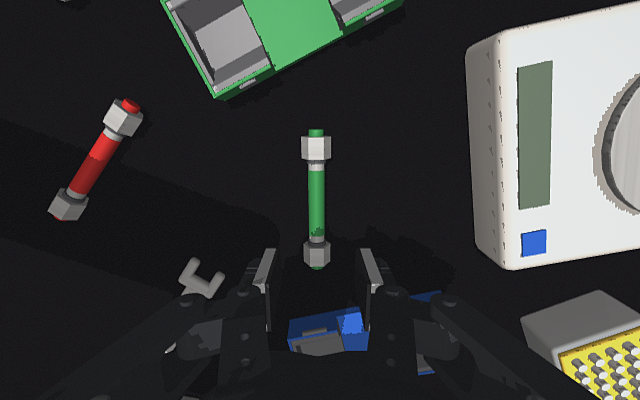

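The green sleeve (316,200) is centred between the pads. Descending.

Call:
jog_arm([
  {"tx":0,"ty":0,"tz":0.5,"turn":0},
  {"tx":0,"ty":0,"tz":0.5,"turn":0},
  {"tx":0,"ty":0,"tz":0.5,"turn":0},
  {"tx":0,"ty":0,"tz":0.3,"turn":0},
  {"tx":0,"ty":0,"tz":0.14,"turn":0},
  {"tx":0,"ty":0,"tz":0,"turn":0},
  {"tx":0,"ty":0,"tz":0,"turn":0},
])

```text
time_s: 5.1
tool_pos: [0.6227, -0.1616, 0.0049]
tcp_rot: [3.14, 0.0, 1.292]
force: [0.2, -0.2, -0.3]
finger_gap: 0.0384
finger_force: 0.0
```

Call:
jog_arm([
  {"tx":0,"ty":0,"tz":0,"turn":0},
  {"tx":0,"ty":0,"tz":0,"turn":0},
  {"tx":0,"ty":0,"tz":0,"turn":0},
  {"tx":0,"ty":0,"tz":0,"turn":0},
  {"tx":0,"ty":0,"tz":0,"turn":0},
  {"tx":0,"ty":0,"tz":0,"turn":0},
], fingers=0, newtons=60)

```text
time_s: 5.85
tool_pos: [0.6219, -0.1612, 0.0038]
tcp_rot: [-3.141, 0.0, 1.292]
force: [-0.5, -0.5, 0.5]
finger_gap: -0.0003
finger_force: 0.0
```

Call:
jog_arm([
  {"tx":0,"ty":0,"tz":-0.2,"turn":0},
  {"tx":0,"ty":0,"tz":-0.5,"turn":0},
  {"tx":0,"ty":0,"tz":-0.5,"turn":0},
  {"tx":0,"ty":0,"tz":-0.5,"turn":0},
  {"tx":0,"ty":0,"tz":-0.5,"turn":0},
  {"tx":0,"ty":0,"tz":-0.2,"turn":0},
  {"tx":0,"ty":0,"tz":0,"turn":0},
])

```text
time_s: 6.72
tool_pos: [0.6224, -0.1613, 0.1248]
tcp_rot: [3.14, 0.0, 1.292]
force: [0.6, -0.1, 0.7]
finger_gap: -0.0002
finger_force: 0.0
```

Run:
```python
from h import *
s=wrist();save(s,'w4')
blobs(s,'green',.030,2,800)
plan(.6441,-.008,.12,10.1,.6)
```

```text
green 1426 px [174   0] [400 103] ctr [ 0.6431 -0.0098] size [0.076 0.159] ang 9.9
green 878 px [308 168] [322 227] ctr [ 0.6216 -0.1582] size [0.013 0.056] ang 74.2
t=6.78 pose [ 0.6217 -0.1611  0.1238] [-180.   -0.   74.] gap 0.0001 q6 -0.15
turn 7 x 0.1063 (dyaw -63.9) | shift 6 x (0.163,-0.489) | tz 1 x 0.076
```

View pics/w4.png

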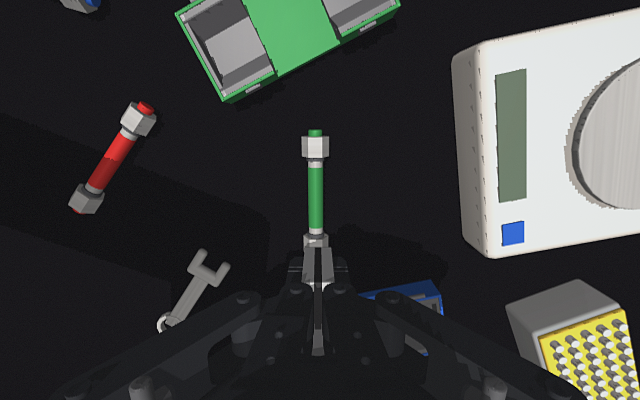

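The fingers are shut on nothing; the green column still lies at (315,190). I'll check the tips and column against the depth map.

Run:
```python
from h import *
s=wrist();st=read_state();W=world(s);T=np.eye(4);T[:3,:3]=Ro.from_euler('xyz',st['tcp_rot']).as_matrix();T[:3,3]=st['tool_pos']
L=(W-T[:3,3])@T[:3,:3]
for v in list(range(130,300,10)): print(v,W[v,316].round(4),'tool',L[v,316].round(4),'|',W[v,150+90].round(3))
```

```text
130 [ 0.6383 -0.1006  0.0149] tool [ 6.270e-02 -1.000e-04  1.082e-01] | [ 0.569 -0.081  0.002]
140 [ 0.636  -0.1086  0.0218] tool [ 5.430e-02 -1.000e-04  1.013e-01] | [ 0.566 -0.09  -0.   ]
150 [ 0.6336 -0.117   0.0218] tool [ 4.560e-02 -1.000e-04  1.013e-01] | [ 0.562 -0.099 -0.001]
160 [ 0.6311 -0.1257  0.0204] tool [ 3.650e-02 -1.000e-04  1.027e-01] | [ 0.559 -0.108  0.001]
170 [ 0.6284 -0.1349  0.018 ] tool [ 2.690e-02 -1.000e-04  1.051e-01] | [ 0.556 -0.117  0.001]
180 [ 0.6259 -0.1438  0.0189] tool [ 0.0177 -0.0002  0.1043] | [ 0.552 -0.126  0.001]
190 [ 0.6232 -0.1532  0.0178] tool [ 0.0079 -0.0002  0.1053] | [ 0.549 -0.136 -0.   ]
200 [ 0.6205 -0.1623  0.0188] tool [-0.0016 -0.0002  0.1043] | [ 0.545 -0.146 -0.   ]
210 [ 0.6177 -0.172   0.0181] tool [-0.0117 -0.0002  0.105 ] | [ 0.541 -0.156 -0.001]
220 [ 0.6149 -0.1817  0.0185] tool [-0.0217 -0.0002  0.1045] | [ 0.537 -0.166 -0.   ]
230 [ 0.612  -0.1918  0.0181] tool [-0.0323 -0.0003  0.105 ] | [ 0.533 -0.177 -0.002]
240 [ 0.6095 -0.2006  0.0216] tool [-0.0414 -0.0003  0.1015] | [ 0.529 -0.188 -0.001]
250 [ 0.6247 -0.1502  0.1585] tool [ 0.0113  0.0003 -0.0353] | [ 0.526 -0.198 -0.   ]
260 [ 0.6249 -0.1497  0.1703] tool [ 0.0118  0.0003 -0.0472] | [ 0.522 -0.209  0.   ]
270 [ 0.625  -0.1498  0.1795] tool [ 0.0117  0.0003 -0.0564] | [ 0.518 -0.22  -0.   ]
280 [ 0.625  -0.1497  0.1878] tool [ 0.0118  0.0004 -0.0647] | [ 0.513 -0.232  0.   ]
290 [ 0.6242 -0.1527  0.1901] tool [ 0.0087  0.0004 -0.067 ] | [ 0.509 -0.243  0.001]
```

The depth map shows the real finger ends about 34 mm behind the stated TCP. That explains the miss: the fingers shut above the column. I'll measure where the open tips end, then descend guardedly.

Call:
jog_arm([
  {"tx":0,"ty":0,"tz":0.5,"turn":0},
  {"tx":0,"ty":0,"tz":0.5,"turn":0},
  {"tx":0,"ty":0,"tz":0.5,"turn":0},
  {"tx":0,"ty":0,"tz":0.5,"turn":0},
  {"tx":0,"ty":0,"tz":0.4,"turn":0},
  {"tx":0,"ty":0,"tz":0.2,"turn":0},
  {"tx":0,"ty":0,"tz":0.0,"turn":0},
  {"tx":0,"ty":0,"tz":0.0,"turn":0},
], fingers=0.4)

```text
time_s: 7.82
tool_pos: [0.6227, -0.1615, -0.0053]
tcp_rot: [3.14, 0.0, 1.292]
force: [-0.8, 0.1, 0.4]
finger_gap: 0.0339
finger_force: 0.0
```

```bash
cat >> h.py <<'E'
def tips():
    s=wrist();st=read_state();W=world(s);T=np.eye(4);T[:3,:3]=Ro.from_euler('xyz',st['tcp_rot']).as_matrix();T[:3,3]=st['tool_pos']
    L=(W-T[:3,3])@T[:3,:3]
    m=(s['z_map']>0)&(abs(L[...,0])<.02)&(abs(L[...,1])<.05)&(W[...,2]>.026)&(L[...,2]<.02)
    for n,k in(('neg',m&(L[...,1]<0)),('pos',m&(L[...,1]>0))):
        if k.sum(): print(n,k.sum(),'lowest tool z',np.sort(L[...,2][k])[-8:].round(4),'inner y',np.sort(abs(L[...,1][k]))[:3].round(4),'x',L[...,0][k].min().round(4),L[...,0][k].max().round(4))
    print(st['tool_pos'].round(4),st['force'].round(1),st['finger_gap']);return s
E
python3 - <<'E'
from h import *
tips()
E
```

```text
neg 16703 lowest tool z [-0.0319 -0.0319 -0.0318 -0.0318 -0.0316 -0.0313 -0.0313 -0.0311] inner y [0. 0. 0.] x -0.0123 0.02
pos 16263 lowest tool z [-0.0321 -0.0319 -0.0318 -0.0318 -0.0318 -0.0317 -0.0313 -0.0311] inner y [0. 0. 0.] x -0.0122 0.02
[ 0.6228 -0.1616 -0.0051] [ 0.5 -0.5 -0.1] 0.034381149780907255
```

Call:
jog_arm([
  {"tx":0,"ty":0,"tz":0.15,"turn":0},
  {"tx":0,"ty":0,"tz":0.15,"turn":0},
  {"tx":0,"ty":0,"tz":0,"turn":0},
  {"tx":0,"ty":0,"tz":0,"turn":0},
])

```text
time_s: 8.38
tool_pos: [0.6219, -0.1612, -0.0213]
tcp_rot: [-3.141, -0.0, 1.292]
force: [-0.6, -0.1, 0.6]
finger_gap: 0.0339
finger_force: 0.0
```

Run:
```python
from h import *
s=tips();save(s,'w5')
```

```text
neg 16158 lowest tool z [-0.0473 -0.0473 -0.0473 -0.0473 -0.0471 -0.0471 -0.0471 -0.0471] inner y [0.0001 0.0001 0.0001] x -0.0124 0.02
pos 15845 lowest tool z [-0.0473 -0.0472 -0.0472 -0.0472 -0.0471 -0.0471 -0.0471 -0.0471] inner y [0.0001 0.0001 0.0001] x -0.0124 0.02
[ 0.6221 -0.1612 -0.0211] [-0.2 -0.1  0.6] 0.03395288096027211
```

View pics/w5.png

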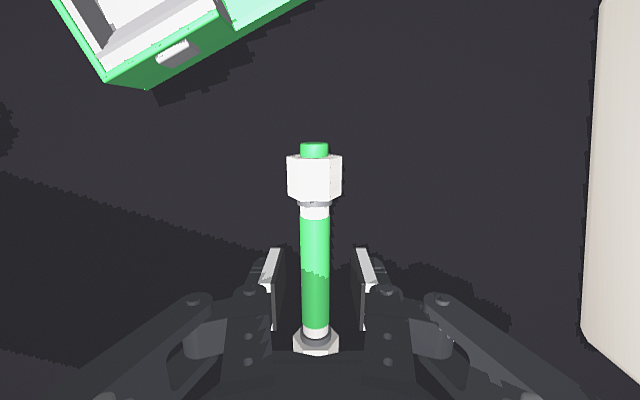

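The pads straddle the sleeve (315,280); their tips show near (278,250) and (358,250). Sampling the depth there.

Run:
```python
from h import *
s=wrist();st=read_state();W=world(s)
for u in(264,268,272,276,354,358,362): print(u,[(v,*W[v,u].round(3)) for v in range(240,300,6)])
```

```text
264 [(240, np.float64(0.598), np.float64(-0.143), np.float64(0.0)), (246, np.float64(0.597), np.float64(-0.146), np.float64(0.0)), (252, np.float64(0.595), np.float64(-0.15), np.float64(-0.001)), (258, np.float64(0.6), np.float64(-0.147), np.float64(0.015)), (264, np.float64(0.601), np.float64(-0.147), np.float64(0.022)), (270, np.float64(0.604), np.float64(-0.144), np.float64(0.035)), (276, np.float64(0.604), np.float64(-0.145), np.float64(0.038)), (282, np.float64(0.606), np.float64(-0.144), np.float64(0.045)), (288, np.float64(0.607), np.float64(-0.144), np.float64(0.05)), (294, np.float64(0.607), np.float64(-0.144), np.float64(0.053))]
268 [(240, np.float64(0.6), np.float64(-0.144), np.float64(0.0)), (246, np.float64(0.599), np.float64(-0.147), np.float64(-0.001)), (252, np.float64(0.598), np.float64(-0.151), np.float64(-0.001)), (258, np.float64(0.604), np.float64(-0.144), np.float64(0.022)), (264, np.float64(0.605), np.float64(-0.144), np.float64(0.029)), (270, np.float64(0.605), np.float64(-0.145), np.float64(0.034)), (276, np.float64(0.607), np.float64(-0.144), np.float64(0.0
[... 2760 characters left out ...]
(0.64), np.float64(-0.164), np.float64(0.038))]
362 [(240, np.float64(0.649), np.float64(-0.158), np.float64(-0.0)), (246, np.float64(0.648), np.float64(-0.161), np.float64(-0.0)), (252, np.float64(0.646), np.float64(-0.156), np.float64(0.017)), (258, np.float64(0.646), np.float64(-0.156), np.float64(0.022)), (264, np.float64(0.645), np.float64(-0.156), np.float64(0.029)), (270, np.float64(0.644), np.float64(-0.156), np.float64(0.034)), (276, np.float64(0.643), np.float64(-0.156), np.float64(0.038)), (282, np.float64(0.643), np.float64(-0.155), np.float64(0.043)), (288, np.float64(0.642), np.float64(-0.157), np.float64(0.045)), (294, np.float64(0.641), np.float64(-0.159), np.float64(0.045))]
```

Call:
jog_arm([
  {"tx":0,"ty":0,"tz":0.1,"turn":0},
  {"tx":0,"ty":0,"tz":0.1,"turn":0},
  {"tx":0,"ty":0,"tz":0,"turn":0},
  {"tx":0,"ty":0,"tz":0,"turn":0},
])

```text
time_s: 8.98
tool_pos: [0.6222, -0.1613, -0.0287]
tcp_rot: [3.141, 0.0, 1.292]
force: [-3.4, 2.2, 13.8]
finger_gap: 0.0338
finger_force: 7.2
```

Call:
jog_arm([
  {"tx":0,"ty":0,"tz":0,"turn":0},
  {"tx":0,"ty":0,"tz":0,"turn":0},
  {"tx":0,"ty":0,"tz":0,"turn":0},
  {"tx":0,"ty":0,"tz":0,"turn":0},
  {"tx":0,"ty":0,"tz":0,"turn":0},
], fingers=0, newtons=60)

```text
time_s: 9.6
tool_pos: [0.6233, -0.1618, -0.0274]
tcp_rot: [3.138, 0.001, 1.293]
force: [-3.2, 1.1, 20.2]
finger_gap: 0.0119
finger_force: 60.6
```

Call:
jog_arm([
  {"tx":0,"ty":0,"tz":-0.1,"turn":0},
  {"tx":0,"ty":0,"tz":-0.2,"turn":0},
  {"tx":0,"ty":0,"tz":0,"turn":0},
  {"tx":0,"ty":0,"tz":0,"turn":0},
])

```text
time_s: 10.1
tool_pos: [0.6217, -0.1611, -0.0166]
tcp_rot: [-3.141, -0.0, 1.292]
force: [-0.2, -0.0, -1.7]
finger_gap: 0.0121
finger_force: 58.5
```

Run:
```python
from h import *
s=wrist();save(s,'w6');print(read_state()['tool_pos'],read_state()['force'])
W=world(s)
for v in range(140,290,10): print(v,W[v,316].round(4))
```

```text
[ 0.62156974 -0.16103575 -0.01666263] [ 0.03567873  0.47113553 -1.26402676]
140 [ 6.390e-01 -1.006e-01 -5.000e-04]
150 [ 0.6386 -0.1025  0.0278]
160 [ 0.6375 -0.1063  0.0293]
170 [ 0.6365 -0.1098  0.0324]
180 [ 0.6354 -0.1136  0.0331]
190 [ 0.6343 -0.1174  0.0342]
200 [ 0.633  -0.1219  0.0325]
210 [ 0.6317 -0.1264  0.0315]
220 [ 0.6302 -0.1316  0.029 ]
230 [ 0.6288 -0.1362  0.0285]
240 [ 0.6277 -0.1404  0.0297]
250 [ 0.6262 -0.1454  0.0289]
260 [ 0.6251 -0.1494  0.0306]
270 [ 0.6234 -0.155   0.0291]
280 [ 0.622  -0.1599  0.0293]
```

View pics/w6.png

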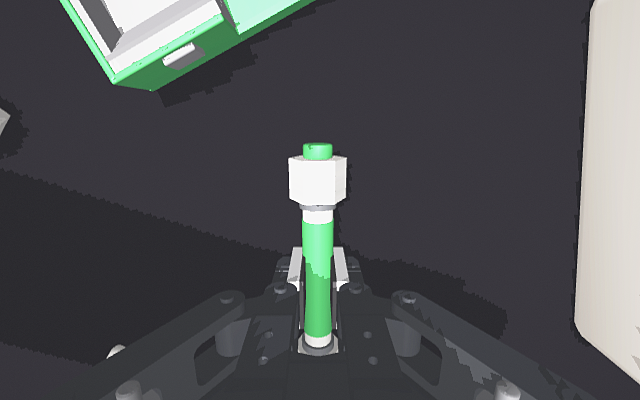

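Green column held level at (316,270), about 11 mm up, axis 38.5 mm above the stated TCP height. Lifting, turning and moving over the green case.

Call:
jog_arm([
  {"tx":0,"ty":0,"tz":-0.4,"turn":0},
  {"tx":0,"ty":0,"tz":-0.5,"turn":0},
  {"tx":0,"ty":0,"tz":-0.4,"turn":0},
  {"tx":0,"ty":0,"tz":0,"turn":0.1063},
  {"tx":0,"ty":0,"tz":0,"turn":0.1063},
  {"tx":0,"ty":0,"tz":0,"turn":0.1063},
  {"tx":0,"ty":0,"tz":0,"turn":0.1063},
  {"tx":0,"ty":0,"tz":0,"turn":0.1063},
  {"tx":0,"ty":0,"tz":0,"turn":0.1063},
  {"tx":0,"ty":0,"tz":0,"turn":0.1063},
  {"tx":0.16,"ty":-0.48,"tz":0,"turn":0},
  {"tx":0.16,"ty":-0.48,"tz":0,"turn":0},
  {"tx":0.16,"ty":-0.48,"tz":0,"turn":0},
  {"tx":0.16,"ty":-0.48,"tz":0,"turn":0},
  {"tx":0.16,"ty":-0.48,"tz":0,"turn":0},
  {"tx":0.16,"ty":-0.48,"tz":0,"turn":0},
  {"tx":0,"ty":0,"tz":0,"turn":0},
  {"tx":0,"ty":0,"tz":0,"turn":0},
])

```text
time_s: 12.4
tool_pos: [0.6441, -0.0116, 0.0495]
tcp_rot: [3.141, -0.0, 0.176]
force: [1.0, 0.1, -2.5]
finger_gap: 0.012
finger_force: 58.7
```

Run:
```python
from h import *
s=wrist();save(s,'w7')
W=world(s)
# rim points of case by height band
plan(.6435,-.0095,-.014,10.,.5);print(read_state()['finger_gap'])
b=s['frame'].astype(int)
m=(mask(s['frame'],'green')>0)&(abs(W[...,2]-.03)<.005)
q=W[m][:,:2].astype(np.float32);r=cv2.minAreaRect(q);print(m.sum(),r)
```

```text
t=12.45 pose [ 0.6441 -0.0119  0.0494] [180.   -0.   10.1] gap 0.0116 q6 1.2
turn 1 x 0.0007 (dyaw -0.1) | shift 1 x (-0.003,-0.050) | tz 3 x 0.422
0.011628019973412208
639 ((0.6423936486244202, -0.00771988183259964), (0.15979138016700745, 0.07222648710012436), 10.043427467346191)
```

View pics/w7.png

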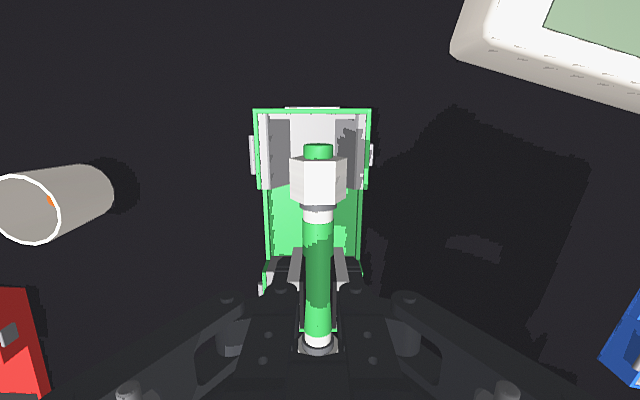

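The column hangs over the green trough (313,180). The rim fit is exact (160 x 72 mm), so I'll correct by 4 mm and lower.

Call:
jog_arm([
  {"tx":-0.02,"ty":-0.09,"tz":0.3,"turn":0},
  {"tx":0,"ty":0,"tz":0.4,"turn":0},
  {"tx":0,"ty":0,"tz":0.3,"turn":0},
  {"tx":0,"ty":0,"tz":0.15,"turn":0},
  {"tx":0,"ty":0,"tz":0.1,"turn":0},
  {"tx":0,"ty":0,"tz":0,"turn":0},
  {"tx":0,"ty":0,"tz":0,"turn":0},
  {"tx":0,"ty":0,"tz":0,"turn":0},
])

```text
time_s: 13.45
tool_pos: [0.6427, -0.0068, -0.013]
tcp_rot: [3.141, -0.001, 0.176]
force: [0.3, -0.2, -0.5]
finger_gap: 0.0116
finger_force: 58.6
```

Call:
jog_arm([
  {"tx":0,"ty":0,"tz":0.03,"turn":0},
  {"tx":0,"ty":0,"tz":0,"turn":0},
])

```text
time_s: 13.7
tool_pos: [0.6422, -0.0068, -0.015]
tcp_rot: [3.142, -0.0, 0.176]
force: [-0.3, 1.0, -1.3]
finger_gap: 0.0116
finger_force: 58.6
```

Call:
jog_arm([
  {"tx":0,"ty":0,"tz":0,"turn":0},
  {"tx":0,"ty":0,"tz":0,"turn":0},
  {"tx":0,"ty":0,"tz":0,"turn":0},
  {"tx":0,"ty":0,"tz":0,"turn":0},
], fingers=0.38)

```text
time_s: 14.2
tool_pos: [0.6423, -0.0068, -0.015]
tcp_rot: [3.142, -0.0, 0.176]
force: [0.9, 0.0, -1.0]
finger_gap: 0.0323
finger_force: 0.0
```

Call:
jog_arm([
  {"tx":0,"ty":0,"tz":-0.3,"turn":0},
  {"tx":0,"ty":0,"tz":-0.8,"turn":0},
  {"tx":0,"ty":0,"tz":-0.8,"turn":0},
  {"tx":0,"ty":0,"tz":-0.8,"turn":0},
  {"tx":0,"ty":0,"tz":-0.8,"turn":0},
  {"tx":0,"ty":0,"tz":0,"turn":0},
  {"tx":0,"ty":0,"tz":0,"turn":0},
])

```text
time_s: 15.08
tool_pos: [0.6417, -0.0067, 0.1603]
tcp_rot: [-3.142, 0.0, 0.176]
force: [-0.6, 0.9, 0.2]
finger_gap: 0.0323
finger_force: 0.0
```

```bash
cat >> h.py <<'E'
def rim(s,c):
    W=world(s);raw=mask(s['frame'],c);k,l,_,_=cv2.connectedComponentsWithStats(cv2.dilate(raw,np.ones((5,5))))
    for i in range(1,k):
        m=(l==i)&(raw>0)&(abs(W[...,2]-.03)<.004)
        if m.sum()<60: continue
        r=cv2.minAreaRect(W[m][:,:2].astype(np.float32));b=cv2.boxPoints(r);e=max([b[1]-b[0],b[2]-b[1]],key=np.linalg.norm)
        print('rim',c,m.sum(),np.round(r[0],4),np.round(sorted(r[1]),4),round(np.degrees(np.arctan2(e[1],e[0]))%180,1))
E
python3 - <<'E'
from h import *
s=wrist()
for c in R: rim(s,c);blobs(s,c,.014,2,300)
W=world(s)
# column in green case: sleeve height
m=(mask(s['frame'],'green')>0)&(W[...,2]<.04);D=(W[...,:2]-[.6424,-.0077])@np.array([[np.cos(.175),-np.sin(.175)],[np.sin(.175),np.cos(.175)]])
k=m&(abs(D[...,0])<.08)&(abs(D[...,1])<.02)&(W[...,2]>.012);r=cv2.minAreaRect(D[k].astype(np.float32));print(k.sum(),r,np.percentile(W[...,2][k],[50,95]))
plan(.4465,-.076,.04,33.5)
E
```

```text
rim red 763 [0.4573 0.2434] [0.0738 0.1616] 7.0
red 4340 px [ 32 233] [131 363] ctr [0.4522 0.2458] size [0.098 0.183] ang 7.0
rim blue 683 [ 0.6341 -0.3206] [0.0741 0.1602] 177.2
blue 1778 px [197   0] [352  21] ctr [0.8    0.0617] size [0.017 0.141] ang 100.0
blue 529 px [585  78] [616 104] ctr [ 0.7871 -0.2634] size [0.02  0.023] ang 85.5
blue 5698 px [523 165] [639 315] ctr [ 0.6309 -0.3241] size [0.104 0.169] ang 176.9
rim yellow 74 [0.5038 0.3254] [0.0064 0.0398] 173.4
yellow 633 px [  0 136] [ 44 166] ctr [0.6266 0.3079] size [0.015 0.054] ang 118.2
yellow 1619 px [  0 226] [ 27 342] ctr [0.4544 0.3319] size [0.029 0.164] ang 173.1
rim green 1430 [ 0.6426 -0.0073] [0.0718 0.1596] 9.9
green 4046 px [282 110] [357 261] ctr [ 0.6393 -0.0081] size [0.076 0.167] ang 9.9
1016 ((0.0001865103840827942, -0.00023978948593139648), (0.03974834457039833, 0.15945470333099365), 89.79730987548828) [0.02938519 0.0310257 ]
t=15.12 pose [ 0.6412 -0.0066  0.1593] [-1.80e+02  1.00e-01  1.01e+01] gap 0.0326 q6 1.21
turn 3 x -0.0908 (dyaw 23.4) | shift 6 x (-0.669,-0.165) | tz 4 x 0.596
```

Green is in its case (sleeve top at 29 mm). Next, the red column.

Call:
jog_arm([
  {"tx":0,"ty":0,"tz":0,"turn":-0.091},
  {"tx":0,"ty":0,"tz":0,"turn":-0.091},
  {"tx":0,"ty":0,"tz":0,"turn":-0.091},
  {"tx":-0.67,"ty":-0.165,"tz":0.34,"turn":0},
  {"tx":-0.67,"ty":-0.165,"tz":0.34,"turn":0},
  {"tx":-0.67,"ty":-0.165,"tz":0.34,"turn":0},
  {"tx":-0.67,"ty":-0.165,"tz":0.34,"turn":0},
  {"tx":-0.67,"ty":-0.165,"tz":0.34,"turn":0},
  {"tx":-0.67,"ty":-0.165,"tz":0.34,"turn":0},
  {"tx":0,"ty":0,"tz":0,"turn":0},
  {"tx":0,"ty":0,"tz":0,"turn":0},
])

```text
time_s: 16.5
tool_pos: [0.448, -0.0768, 0.0575]
tcp_rot: [-3.142, -0.0, 0.585]
force: [1.0, 0.0, -0.6]
finger_gap: 0.0324
finger_force: 0.0
```

Run:
```python
from h import *
s=wrist();save(s,'w8');blobs(s,'red',.014,2,300)
plan(.4465,-.076,-.026,33.6)
```

```text
red 1241 px [304 180] [324 258] ctr [ 0.4463 -0.0749] size [0.015 0.062] ang 33.8
t=16.55 pose [ 0.4487 -0.0769  0.0578] [179.9  -0.   33.6] gap 0.0326 q6 0.57
turn 1 x -0.0005 (dyaw 0.0) | shift 1 x (-0.026,-0.039) | tz 3 x 0.559
```

View pics/w8.png

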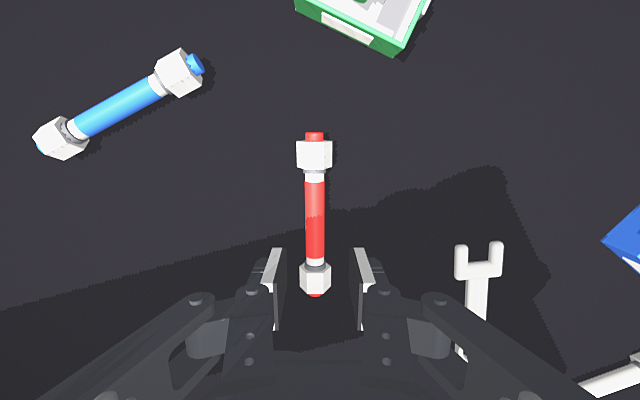

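Red column centred at (314,215); the spanner at (475,300) is clear of the fingers.

Call:
jog_arm([
  {"tx":-0.023,"ty":-0.047,"tz":0.4,"turn":0},
  {"tx":0,"ty":0,"tz":0.5,"turn":0},
  {"tx":0,"ty":0,"tz":0.5,"turn":0},
  {"tx":0,"ty":0,"tz":0.28,"turn":0},
  {"tx":0,"ty":0,"tz":0,"turn":0},
  {"tx":0,"ty":0,"tz":0,"turn":0},
])

```text
time_s: 17.3
tool_pos: [0.4458, -0.0754, -0.0256]
tcp_rot: [3.141, -0.001, 0.586]
force: [-0.5, -0.4, -0.6]
finger_gap: 0.0322
finger_force: 0.0
```

Call:
jog_arm([
  {"tx":0,"ty":0,"tz":0,"turn":0},
  {"tx":0,"ty":0,"tz":0,"turn":0},
  {"tx":0,"ty":0,"tz":0,"turn":0},
  {"tx":0,"ty":0,"tz":0,"turn":0},
  {"tx":0,"ty":0,"tz":0,"turn":0},
], fingers=0, newtons=60)

```text
time_s: 17.92
tool_pos: [0.4457, -0.0754, -0.0251]
tcp_rot: [3.14, -0.001, 0.586]
force: [-0.5, 1.3, 7.0]
finger_gap: 0.0115
finger_force: 58.6
```

Call:
jog_arm([
  {"tx":0,"ty":0,"tz":-0.2,"turn":0},
  {"tx":0,"ty":0,"tz":-0.5,"turn":0},
  {"tx":0,"ty":0,"tz":-0.5,"turn":0},
  {"tx":0,"ty":0,"tz":-0.3,"turn":0},
  {"tx":0,"ty":0,"tz":0,"turn":0},
  {"tx":0,"ty":0,"tz":0,"turn":0},
])

```text
time_s: 18.68
tool_pos: [0.4447, -0.0752, 0.0487]
tcp_rot: [-3.141, 0.0, 0.586]
force: [-0.4, 0.3, -1.8]
finger_gap: 0.0118
finger_force: 58.7
```

Run:
```python
from h import *
s=wrist();W=world(s);st=read_state()
m=(mask(s['frame'],'red')>0);m[:, :250]=0;m[:,380:]=0
z=W[...,2][m];print('sleeve top',np.percentile(z,[20,50,90]).round(4),'axis-TCP',np.median(z)-.0065-st['tool_pos'][2])
plan(.4573,.2434,.05,7.0)
```

```text
sleeve top [0.0895 0.091  0.0923] axis-TCP 0.036025896687651736
t=18.73 pose [ 0.4446 -0.0751  0.0485] [-179.9    0.    33.5] gap 0.0115 q6 0.57
turn 3 x 0.1030 (dyaw -26.5) | shift 10 x (0.103,-0.629) | tz 1 x -0.031
```

Call:
jog_arm([
  {"tx":0,"ty":0,"tz":0,"turn":0.103},
  {"tx":0,"ty":0,"tz":0,"turn":0.103},
  {"tx":0,"ty":0,"tz":0,"turn":0.103},
  {"tx":0.1,"ty":-0.63,"tz":0,"turn":0},
  {"tx":0.1,"ty":-0.63,"tz":0,"turn":0},
  {"tx":0.1,"ty":-0.63,"tz":0,"turn":0},
  {"tx":0.1,"ty":-0.63,"tz":0,"turn":0},
  {"tx":0.1,"ty":-0.63,"tz":0,"turn":0},
  {"tx":0.1,"ty":-0.63,"tz":0,"turn":0},
  {"tx":0.1,"ty":-0.63,"tz":0,"turn":0},
  {"tx":0.1,"ty":-0.63,"tz":0,"turn":0},
  {"tx":0.1,"ty":-0.63,"tz":0,"turn":0},
  {"tx":0.1,"ty":-0.63,"tz":0,"turn":0},
  {"tx":0,"ty":0,"tz":0,"turn":0},
  {"tx":0,"ty":0,"tz":0,"turn":0},
])

```text
time_s: 20.6
tool_pos: [0.4554, 0.2429, 0.0481]
tcp_rot: [3.141, 0.002, 0.122]
force: [0.4, -0.0, -1.6]
finger_gap: 0.0117
finger_force: 58.8
```

Run:
```python
from h import *
s=wrist();save(s,'w9');rim(s,'red');rim(s,'yellow')
plan(.4573,.2434,-.013,7.0)
```

```text
rim red 1469 [0.4572 0.2431] [0.0724 0.1595] 7.0
rim yellow 738 [0.4538 0.3765] [0.0733 0.1611] 164.8
t=20.65 pose [0.4556 0.2426 0.0483] [1.8e+02 1.0e-01 7.0e+00] gap 0.0117 q6 1.72
turn 1 x -0.0004 (dyaw 0.0) | shift 1 x (0.036,-0.012) | tz 2 x 0.613
```

View pics/w9.png

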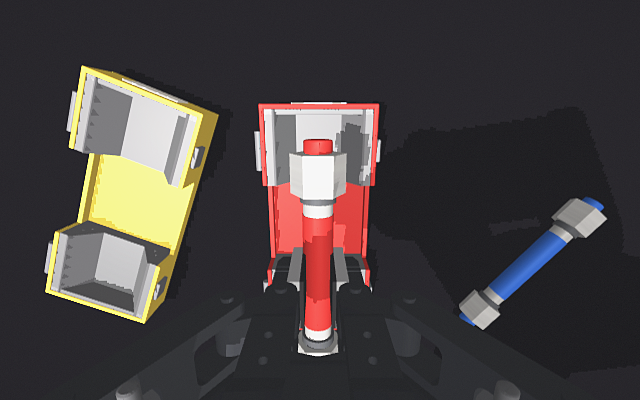

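The red column sits over its trough (318,190), and the yellow case at (132,195) is clear. Lowering and releasing.

Call:
jog_arm([
  {"tx":0.036,"ty":-0.012,"tz":0.3,"turn":0},
  {"tx":0,"ty":0,"tz":0.4,"turn":0},
  {"tx":0,"ty":0,"tz":0.3,"turn":0},
  {"tx":0,"ty":0,"tz":0.15,"turn":0},
  {"tx":0,"ty":0,"tz":0.1,"turn":0},
  {"tx":0,"ty":0,"tz":0,"turn":0},
  {"tx":0,"ty":0,"tz":0,"turn":0},
])

```text
time_s: 21.52
tool_pos: [0.4579, 0.2441, -0.0131]
tcp_rot: [3.141, 0.0, 0.122]
force: [-1.1, -1.9, 3.3]
finger_gap: 0.0117
finger_force: 59.3
```

Call:
jog_arm([
  {"tx":0,"ty":0,"tz":0,"turn":0},
  {"tx":0,"ty":0,"tz":0,"turn":0},
  {"tx":0,"ty":0,"tz":0,"turn":0},
  {"tx":0,"ty":0,"tz":0,"turn":0},
], fingers=0.38)

```text
time_s: 22.02
tool_pos: [0.4582, 0.2444, -0.0136]
tcp_rot: [-3.142, -0.0, 0.122]
force: [-0.1, -0.2, -0.2]
finger_gap: 0.0323
finger_force: 0.0
```

Call:
jog_arm([
  {"tx":0,"ty":0,"tz":-0.3,"turn":0},
  {"tx":0,"ty":0,"tz":-0.6,"turn":0},
  {"tx":0,"ty":0,"tz":-0.6,"turn":0},
  {"tx":0,"ty":0,"tz":0,"turn":0},
  {"tx":0,"ty":0,"tz":0,"turn":0},
])

```text
time_s: 22.65
tool_pos: [0.4578, 0.2442, 0.0616]
tcp_rot: [-3.142, -0.0, 0.122]
force: [-0.5, 0.5, 0.4]
finger_gap: 0.0324
finger_force: 0.0
```

```bash
cat >> h.py <<'E'
def placed(s,c,x,y,deg):
    W=world(s);a=np.radians(deg);D=(W[...,:2]-[x,y])@np.array([[np.cos(a),-np.sin(a)],[np.sin(a),np.cos(a)]])
    for nm,k in(('sleeve',(mask(s['frame'],c)>0)&(abs(D[...,0])<.03)&(abs(D[...,1])<.012)&(W[...,2]>.02)&(W[...,2]<.045)),('nuts',(abs(D[...,0])>.042)&(abs(D[...,0])<.056)&(abs(D[...,1])<.012)&(W[...,2]>.026)&(W[...,2]<.05))):
        if k.sum(): print(nm,k.sum(),'y',np.median(D[...,1][k]).round(4),'z',np.percentile(W[...,2][k],[10,50,95]).round(4),'x',np.percentile(D[...,0][k],[0,50,100]).round(3))
    k=(mask(s['frame'],c)>0)&(abs(D[...,0])>.0585)&(abs(D[...,0])<.074)&(abs(D[...,1])<.012)&(W[...,2]<.035)&(W[...,2]>.013)
    if k.sum(): print('plugs x range',D[...,0][k].min().round(4),D[...,0][k].max().round(4))
E
python3 - <<'E'
from h import *
s=wrist();placed(s,'red',.4572,.2432,7.0)
plan(.4389,.081,.05,149.1)
E
```

```text
sleeve 1492 y 0.0011 z [0.0263 0.0293 0.0309] x [-0.028  0.002  0.03 ]
nuts 1125 y 0.0012 z [0.0282 0.0335 0.0348] x [-0.056  0.045  0.056]
plugs x range -0.0622 0.0659
t=22.70 pose [0.4575 0.2441 0.0611] [1.8e+02 1.0e-01 7.0e+00] gap 0.0325 q6 1.72
turn 4 x 0.1102 (dyaw -37.9) | shift 5 x (0.271,0.598) | tz 1 x 0.222
```

Red lies right (nut tops 34 mm, y 1 mm). On to the blue column.

Call:
jog_arm([
  {"tx":0,"ty":0,"tz":0,"turn":0.11},
  {"tx":0,"ty":0,"tz":0,"turn":0.11},
  {"tx":0,"ty":0,"tz":0,"turn":0.11},
  {"tx":0,"ty":0,"tz":0,"turn":0.11},
  {"tx":0.27,"ty":0.6,"tz":0,"turn":0},
  {"tx":0.27,"ty":0.6,"tz":0,"turn":0},
  {"tx":0.27,"ty":0.6,"tz":0,"turn":0},
  {"tx":0.27,"ty":0.6,"tz":0,"turn":0},
  {"tx":0.27,"ty":0.6,"tz":0.2,"turn":0},
  {"tx":0,"ty":0,"tz":0,"turn":0},
  {"tx":0,"ty":0,"tz":0,"turn":0},
])

```text
time_s: 24.08
tool_pos: [0.4389, 0.0812, 0.0509]
tcp_rot: [3.141, 0.001, -0.538]
force: [0.0, 0.1, -0.4]
finger_gap: 0.0322
finger_force: 0.0
```

Run:
```python
from h import *
s=wrist();blobs(s,'blue',.014,2,300)
plan(.4389,.0813,-.0255,149.1)
```

```text
blue 1031 px [307 180] [328 258] ctr [0.4405 0.0813] size [0.015 0.06 ] ang 149.3
t=24.12 pose [0.4391 0.0815 0.0511] [180.    0.  -30.8] gap 0.0323 q6 2.04
turn 1 x 0.0012 (dyaw -0.1) | shift 1 x (-0.001,0.006) | tz 3 x 0.511
```

Call:
jog_arm([
  {"tx":0.01,"ty":0,"tz":0.5,"turn":0},
  {"tx":0,"ty":0,"tz":0.5,"turn":0},
  {"tx":0,"ty":0,"tz":0.33,"turn":0},
  {"tx":0,"ty":0,"tz":0.2,"turn":0},
  {"tx":0,"ty":0,"tz":0,"turn":0},
  {"tx":0,"ty":0,"tz":0,"turn":0},
])

```text
time_s: 24.88
tool_pos: [0.44, 0.0809, -0.0247]
tcp_rot: [-3.141, -0.001, -0.537]
force: [0.2, -0.8, -0.2]
finger_gap: 0.0323
finger_force: 0.0
```

Call:
jog_arm([
  {"tx":0,"ty":0,"tz":0,"turn":0},
  {"tx":0,"ty":0,"tz":0,"turn":0},
  {"tx":0,"ty":0,"tz":0,"turn":0},
  {"tx":0,"ty":0,"tz":0,"turn":0},
  {"tx":0,"ty":0,"tz":0,"turn":0},
], fingers=0, newtons=60)

```text
time_s: 25.5
tool_pos: [0.44, 0.0806, -0.0243]
tcp_rot: [-3.141, -0.001, -0.538]
force: [0.3, -0.1, 6.5]
finger_gap: 0.0117
finger_force: 58.6
```

Call:
jog_arm([
  {"tx":0,"ty":0,"tz":-0.2,"turn":0},
  {"tx":0,"ty":0,"tz":-0.5,"turn":0},
  {"tx":0,"ty":0,"tz":-0.5,"turn":0},
  {"tx":0,"ty":0,"tz":-0.5,"turn":0},
  {"tx":0,"ty":0,"tz":0,"turn":0.1},
  {"tx":0,"ty":0,"tz":0,"turn":0},
])

```text
time_s: 26.25
tool_pos: [0.4396, 0.0806, 0.0606]
tcp_rot: [-3.141, -0.001, -0.686]
force: [0.7, -0.1, -1.4]
finger_gap: 0.0116
finger_force: 58.7
```

Run:
```python
from h import *
s=wrist();W=world(s);st=read_state()
m=(mask(s['frame'],'blue')>0);m[:, :280]=0;m[:,350:]=0
z=W[...,2][m];print('sleeve top',np.percentile(z,[20,50,90]).round(4),'axis-TCP',np.median(z)-.0065-st['tool_pos'][2])
plan(.6341,-.3203,.058,177.1)
```

```text
sleeve top [0.1002 0.1019 0.1034] axis-TCP 0.03514870217875627
t=26.30 pose [0.4394 0.0806 0.0602] [-180.    -0.   -39.3] gap 0.0118 q6 2.19
turn 4 x -0.1058 (dyaw 36.4) | shift 13 x (0.330,0.601) | tz 1 x 0.045
```

Call:
jog_arm([
  {"tx":0,"ty":0,"tz":0,"turn":-0.106},
  {"tx":0,"ty":0,"tz":0,"turn":-0.106},
  {"tx":0,"ty":0,"tz":0,"turn":-0.106},
  {"tx":0,"ty":0,"tz":0,"turn":-0.106},
  {"tx":0.33,"ty":0.6,"tz":0,"turn":0},
  {"tx":0.33,"ty":0.6,"tz":0,"turn":0},
  {"tx":0.33,"ty":0.6,"tz":0,"turn":0},
  {"tx":0.33,"ty":0.6,"tz":0,"turn":0},
  {"tx":0.33,"ty":0.6,"tz":0,"turn":0},
  {"tx":0.33,"ty":0.6,"tz":0,"turn":0},
  {"tx":0.33,"ty":0.6,"tz":0,"turn":0},
  {"tx":0.33,"ty":0.6,"tz":0,"turn":0},
  {"tx":0.33,"ty":0.6,"tz":0,"turn":0},
  {"tx":0.33,"ty":0.6,"tz":0,"turn":0},
  {"tx":0.33,"ty":0.6,"tz":0,"turn":0},
  {"tx":0.33,"ty":0.6,"tz":0,"turn":0},
  {"tx":0.33,"ty":0.6,"tz":0,"turn":0},
  {"tx":0,"ty":0,"tz":0,"turn":0},
  {"tx":0,"ty":0,"tz":0,"turn":0},
])

```text
time_s: 28.68
tool_pos: [0.6322, -0.3188, 0.0586]
tcp_rot: [-3.139, 0.003, -0.051]
force: [-0.5, 1.0, -2.0]
finger_gap: 0.0115
finger_force: 58.8
```

Run:
```python
from h import *
s=wrist();rim(s,'blue')
plan(.6341,-.3203,-.0125,177.1)
```

```text
rim blue 935 [ 0.6494 -0.3221] [0.0722 0.1291] 176.9
t=28.73 pose [ 0.6323 -0.3184  0.0588] [-179.9    0.2   -2.9] gap 0.0116 q6 1.0
turn 1 x -0.0001 (dyaw 0.0) | shift 1 x (0.038,0.035) | tz 3 x 0.475
```

Call:
jog_arm([
  {"tx":0.038,"ty":0.05,"tz":0.3,"turn":0},
  {"tx":0,"ty":0,"tz":0.5,"turn":0},
  {"tx":0,"ty":0,"tz":0.4,"turn":0},
  {"tx":0,"ty":0,"tz":0.15,"turn":0},
  {"tx":0,"ty":0,"tz":0.07,"turn":0},
  {"tx":0,"ty":0,"tz":0,"turn":0},
  {"tx":0,"ty":0,"tz":0,"turn":0},
])

```text
time_s: 29.6
tool_pos: [0.636, -0.323, -0.0101]
tcp_rot: [3.141, -0.001, -0.052]
force: [0.4, 0.7, -2.3]
finger_gap: 0.0112
finger_force: 58.8
```

Call:
jog_arm([
  {"tx":0,"ty":0,"tz":0,"turn":0},
  {"tx":0,"ty":0,"tz":0,"turn":0},
  {"tx":0,"ty":0,"tz":0,"turn":0},
  {"tx":0,"ty":0,"tz":0,"turn":0},
], fingers=0.38)

```text
time_s: 30.1
tool_pos: [0.6354, -0.3226, -0.0109]
tcp_rot: [3.142, -0.0, -0.052]
force: [0.5, -0.6, 0.2]
finger_gap: 0.0322
finger_force: 0.0
```

Call:
jog_arm([
  {"tx":0,"ty":0,"tz":-0.3,"turn":0},
  {"tx":0,"ty":0,"tz":-0.7,"turn":0},
  {"tx":0,"ty":0,"tz":-0.7,"turn":0},
  {"tx":0,"ty":0,"tz":0,"turn":0},
  {"tx":0,"ty":0,"tz":0,"turn":0},
])

```text
time_s: 30.72
tool_pos: [0.635, -0.3223, 0.0741]
tcp_rot: [-3.141, 0.0, -0.052]
force: [0.9, -0.4, -1.0]
finger_gap: 0.0322
finger_force: 0.0
```

Run:
```python
from h import *
s=wrist();rim(s,'blue');placed(s,'blue',.6341,-.321,176.9)
plan(.6255,.310,.07,117.9)
```

```text
rim blue 2032 [ 0.6605 -0.3228] [0.0723 0.1076] 177.0
rim blue 120 [ 0.6973 -0.3256] [0.005  0.0106] 86.6
rim blue 281 [ 0.5559 -0.3174] [0.0043 0.059 ] 87.2
sleeve 1365 y 0.0009 z [0.0261 0.0293 0.0309] x [-0.03  -0.003  0.028]
nuts 1006 y 0.001 z [0.0282 0.0335 0.0348] x [-0.056 -0.044  0.056]
plugs x range -0.0658 0.0618
t=30.77 pose [ 0.6346 -0.322   0.0731] [-1.799e+02  1.000e-01 -3.000e+00] gap 0.0327 q6 1.0
turn 6 x 0.1147 (dyaw -59.1) | shift 19 x (-0.592,-0.303) | tz 1 x 0.063
```

Blue is down (nut tops 34 mm, y 1 mm). Now the yellow column; joint 6 needs the 118° grasp.

Call:
jog_arm([
  {"tx":0,"ty":0,"tz":-0.1,"turn":-0.1173},
  {"tx":0,"ty":0,"tz":-0.1,"turn":-0.1173},
  {"tx":0,"ty":0,"tz":-0.1,"turn":-0.1173},
  {"tx":0,"ty":0,"tz":-0.1,"turn":-0.1173},
  {"tx":0,"ty":0,"tz":-0.1,"turn":-0.1173},
  {"tx":0,"ty":0,"tz":-0.1,"turn":-0.1173},
  {"tx":0,"ty":0,"tz":0,"turn":-0.1173},
  {"tx":0,"ty":0,"tz":0,"turn":-0.1173},
  {"tx":0,"ty":0,"tz":0,"turn":-0.1173},
  {"tx":0,"ty":0,"tz":0,"turn":-0.1173},
  {"tx":0,"ty":0,"tz":0,"turn":-0.1173},
  {"tx":0,"ty":0,"tz":0,"turn":-0.1173},
  {"tx":0.592,"ty":0.304,"tz":0,"turn":0},
  {"tx":0.592,"ty":0.304,"tz":0,"turn":0},
  {"tx":0.592,"ty":0.304,"tz":0,"turn":0},
  {"tx":0.592,"ty":0.304,"tz":0,"turn":0},
  {"tx":0.592,"ty":0.304,"tz":0,"turn":0},
  {"tx":0.592,"ty":0.304,"tz":0,"turn":0},
  {"tx":0.592,"ty":0.304,"tz":0,"turn":0},
])

```text
time_s: 33.15
tool_pos: [0.6308, -0.0883, 0.1022]
tcp_rot: [-3.139, -0.002, 2.059]
force: [-0.1, -0.6, 0.2]
finger_gap: 0.0329
finger_force: 0.0
```

Call:
jog_arm([
  {"tx":0.592,"ty":0.304,"tz":0,"turn":0},
  {"tx":0.592,"ty":0.304,"tz":0,"turn":0},
  {"tx":0.592,"ty":0.304,"tz":0,"turn":0},
  {"tx":0.592,"ty":0.304,"tz":0,"turn":0},
  {"tx":0.592,"ty":0.304,"tz":0,"turn":0},
  {"tx":0.592,"ty":0.304,"tz":0,"turn":0},
  {"tx":0.592,"ty":0.304,"tz":0,"turn":0},
  {"tx":0.592,"ty":0.304,"tz":0,"turn":0},
  {"tx":0.592,"ty":0.304,"tz":0,"turn":0},
  {"tx":0.592,"ty":0.304,"tz":0,"turn":0},
  {"tx":0.592,"ty":0.304,"tz":0,"turn":0},
  {"tx":0.592,"ty":0.304,"tz":0,"turn":0},
  {"tx":0,"ty":0,"tz":0.2,"turn":0},
  {"tx":0,"ty":0,"tz":0,"turn":0},
  {"tx":0,"ty":0,"tz":0,"turn":0},
])

```text
time_s: 35.02
tool_pos: [0.626, 0.3082, 0.0931]
tcp_rot: [-3.14, -0.0, 2.058]
force: [0.1, -0.1, 0.6]
finger_gap: 0.0324
finger_force: 0.0
```

Run:
```python
from h import *
s=wrist();save(s,'w10');blobs(s,'yellow',.014,2,300);rim(s,'yellow')
plan(.6255,.310,-.0255,118)
```

```text
yellow 1071 px [50  0] [269 135] ctr [0.4647 0.3716] size [0.077 0.144] ang 165.0
rim yellow 246 [0.4697 0.3724] [0.0724 0.1289] 164.8
t=35.08 pose [0.6264 0.3083 0.0936] [-179.9    0.   117.9] gap 0.0328 q6 -0.19
turn 1 x -0.0010 (dyaw 0.1) | shift 1 x (0.038,-0.001) | tz 4 x 0.595
```

View pics/w10.png

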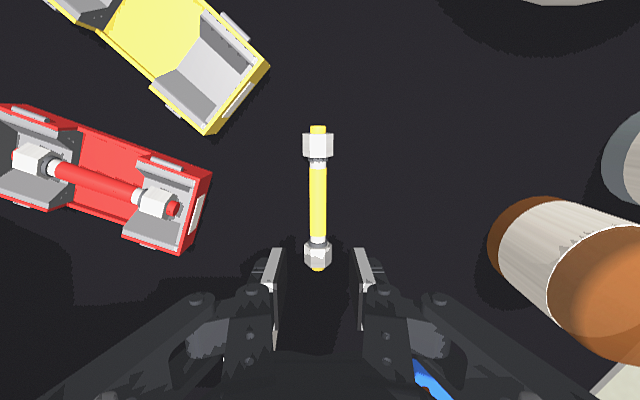

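Yellow column at (317,200) between the pads; the brown bottle at (560,270) stays well to the side. The mask missed the bright sleeve, so I'll cast rays through its ends.

Run:
```python
from h import *
s=wrist();W=world(s);f=s['frame'].astype(int)
m=(f[...,2]-f[...,0]>60)&(f[...,1]-f[...,0]>60);m[:, :290]=0;m[:,345:]=0;m[:110]=0;m[290:]=0
q=np.argwhere(m)[:,::-1];r=cv2.minAreaRect(ray(s,q,.014)[:,:2].astype(np.float32));print(len(q),q.min(0),q.max(0),r)
plan(r[0][0],r[0][1],-.0255,118)
```

```text
1304 [309 125] [325 270] ((0.6258296370506287, 0.31056979298591614), (0.014250281266868114, 0.12954281270503998), 27.873868942260742)
t=35.12 pose [0.6266 0.3085 0.0939] [-180.     0.   117.9] gap 0.0325 q6 -0.19
turn 1 x -0.0010 (dyaw 0.1) | shift 1 x (0.045,0.006) | tz 4 x 0.597
```

Call:
jog_arm([
  {"tx":0.045,"ty":0.006,"tz":0.6,"turn":0},
  {"tx":0,"ty":0,"tz":0.6,"turn":0},
  {"tx":0,"ty":0,"tz":0.6,"turn":0},
  {"tx":0,"ty":0,"tz":0.4,"turn":0},
  {"tx":0,"ty":0,"tz":0.18,"turn":0},
  {"tx":0,"ty":0,"tz":0,"turn":0},
  {"tx":0,"ty":0,"tz":0,"turn":0},
])

```text
time_s: 36.0
tool_pos: [0.6266, 0.312, -0.0239]
tcp_rot: [3.139, 0.0, 2.059]
force: [0.2, -0.8, 0.6]
finger_gap: 0.0322
finger_force: 0.0
```

Call:
jog_arm([
  {"tx":0,"ty":0,"tz":0,"turn":0},
  {"tx":0,"ty":0,"tz":0,"turn":0},
  {"tx":0,"ty":0,"tz":0,"turn":0},
  {"tx":0,"ty":0,"tz":0,"turn":0},
  {"tx":0,"ty":0,"tz":0,"turn":0},
], fingers=0, newtons=60)

```text
time_s: 36.62
tool_pos: [0.6262, 0.3119, -0.0237]
tcp_rot: [3.14, 0.0, 2.06]
force: [-0.6, -1.2, 6.4]
finger_gap: 0.0113
finger_force: 58.7
```

Call:
jog_arm([
  {"tx":0,"ty":0,"tz":-0.2,"turn":0},
  {"tx":0,"ty":0,"tz":-0.5,"turn":0},
  {"tx":0,"ty":0,"tz":-0.5,"turn":0},
  {"tx":0,"ty":0,"tz":-0.4,"turn":0},
  {"tx":0,"ty":0,"tz":0,"turn":0},
  {"tx":0,"ty":0,"tz":0,"turn":0},
])

```text
time_s: 37.38
tool_pos: [0.6248, 0.3115, 0.0541]
tcp_rot: [-3.14, -0.0, 2.059]
force: [-0.2, -0.0, -2.0]
finger_gap: 0.0118
finger_force: 58.6
```

Run:
```python
from h import *
s=wrist();W=world(s);st=read_state()
z=W[225:260,316,2];print('sleeve top',np.median(z).round(4),'axis-TCP',np.median(z)-.0065-st['tool_pos'][2])
plan(.4538,.3765,.055,164.8)
```

```text
sleeve top 0.096 axis-TCP 0.03576292075517113
t=37.42 pose [0.6245 0.3114 0.0537] [-179.9   -0.   118. ] gap 0.0119 q6 -0.19
turn 5 x -0.1089 (dyaw 46.8) | shift 6 x (0.606,0.060) | tz 1 x -0.026
```

Call:
jog_arm([
  {"tx":0,"ty":0,"tz":0,"turn":-0.109},
  {"tx":0,"ty":0,"tz":0,"turn":-0.109},
  {"tx":0,"ty":0,"tz":0,"turn":-0.109},
  {"tx":0,"ty":0,"tz":0,"turn":-0.109},
  {"tx":0,"ty":0,"tz":0,"turn":-0.109},
  {"tx":0.606,"ty":0.06,"tz":0,"turn":0},
  {"tx":0.606,"ty":0.06,"tz":0,"turn":0},
  {"tx":0.606,"ty":0.06,"tz":0,"turn":0},
  {"tx":0.606,"ty":0.06,"tz":0,"turn":0},
  {"tx":0.606,"ty":0.06,"tz":0,"turn":0},
  {"tx":0.606,"ty":0.06,"tz":0,"turn":0},
  {"tx":0,"ty":0,"tz":0,"turn":0},
  {"tx":0,"ty":0,"tz":0,"turn":0},
])

```text
time_s: 39.05
tool_pos: [0.4555, 0.3767, 0.0545]
tcp_rot: [3.142, 0.0, 2.877]
force: [-0.7, 0.1, -1.1]
finger_gap: 0.0114
finger_force: 58.6
```

Run:
```python
from h import *
s=wrist();save(s,'w11');rim(s,'yellow')
plan(.4538,.3765,-.0125,164.8)
```

```text
rim yellow 92 [0.4518 0.3452] [0.0104 0.0813] 165.1
t=39.10 pose [0.456  0.3766 0.0546] [180.    0.  164.8] gap 0.0112 q6 -0.8
turn 1 x 0.0002 (dyaw -0.0) | shift 1 x (0.041,-0.012) | tz 2 x 0.671
```

View pics/w11.png

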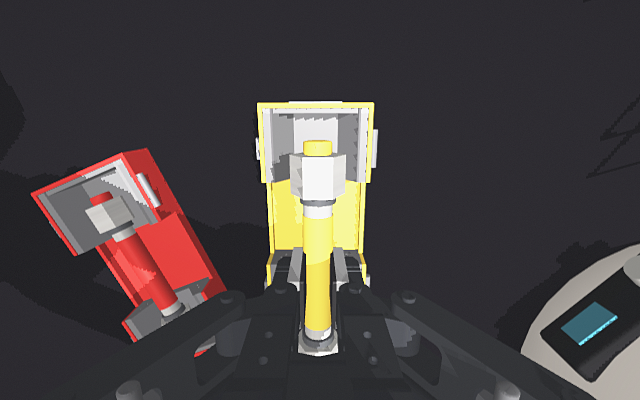

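The yellow column is centred over its trough (317,190), same picture as the red one. Lowering and releasing.

Call:
jog_arm([
  {"tx":0.04,"ty":0,"tz":0.4,"turn":0},
  {"tx":0,"ty":0,"tz":0.4,"turn":0},
  {"tx":0,"ty":0,"tz":0.3,"turn":0},
  {"tx":0,"ty":0,"tz":0.15,"turn":0},
  {"tx":0,"ty":0,"tz":0.08,"turn":0},
  {"tx":0,"ty":0,"tz":0,"turn":0},
  {"tx":0,"ty":0,"tz":0,"turn":0},
])

```text
time_s: 39.98
tool_pos: [0.4533, 0.3774, -0.0112]
tcp_rot: [3.141, 0.001, 2.877]
force: [-0.4, 0.7, -1.4]
finger_gap: 0.0119
finger_force: 58.7
```

Call:
jog_arm([
  {"tx":0,"ty":0,"tz":0,"turn":0},
  {"tx":0,"ty":0,"tz":0,"turn":0},
  {"tx":0,"ty":0,"tz":0,"turn":0},
  {"tx":0,"ty":0,"tz":0,"turn":0},
], fingers=0.38)

```text
time_s: 40.48
tool_pos: [0.4529, 0.3772, -0.0115]
tcp_rot: [3.141, 0.0, 2.877]
force: [0.4, 0.9, -0.4]
finger_gap: 0.0326
finger_force: 0.0
```

Call:
jog_arm([
  {"tx":0,"ty":0,"tz":-0.3,"turn":0},
  {"tx":0,"ty":0,"tz":-0.8,"turn":0},
  {"tx":0,"ty":0,"tz":-0.8,"turn":0},
  {"tx":0,"ty":0,"tz":-0.8,"turn":0},
  {"tx":0,"ty":0,"tz":-0.8,"turn":0},
  {"tx":0,"ty":0,"tz":-0.8,"turn":0},
  {"tx":0,"ty":0,"tz":0,"turn":0},
  {"tx":0,"ty":0,"tz":0,"turn":0},
])

```text
time_s: 41.48
tool_pos: [0.4523, 0.3768, 0.2036]
tcp_rot: [-3.141, -0.0, 2.877]
force: [-0.7, -0.6, -0.4]
finger_gap: 0.0325
finger_force: 0.0
```

Run:
```python
from h import *
s=wrist();
for t in((s,'yellow',.4538,.3765,164.8),(s,'red',.4572,.2432,7.0)): print(t[1]);placed(*t)
s2=snapshot('scene');save(s2,'fin',cv2.resize(s2['frame'][150:320,130:530],(800,340),interpolation=cv2.INTER_CUBIC))
print('green');placed(s2,'green',.6425,-.0075,10.0)
a=np.load('scene.npz')['frame'];d=cv2.absdiff(a,s2['frame']).max(2)
print('beaker diff',d[250:285,378:408].max(),np.median(d[250:285,378:408]),'bare diff',np.median(d[185:215,172:218]),d[185:215,172:218].max())
```

```text
yellow
sleeve 603 y -0.0012 z [0.0254 0.0294 0.0311] x [-0.03   0.001  0.03 ]
nuts 439 y -0.0012 z [0.0285 0.0335 0.035 ] x [-0.056  0.044  0.056]
plugs x range -0.0637 0.0631
red
sleeve 602 y 0.0039 z [0.025 0.029 0.031] x [-0.028  0.     0.03 ]
nuts 402 y 0.0045 z [0.0282 0.0335 0.035 ] x [-0.056 -0.043  0.056]
plugs x range -0.0616 0.0655
green
sleeve 97 y 0.0029 z [0.0262 0.0284 0.0311] x [-0.029 -0.003  0.024]
nuts 80 y 0.0011 z [0.0287 0.0318 0.0345] x [-0.056  0.045  0.056]
plugs x range 0.0591 0.0648
beaker diff 18 4.0 bare diff 4.0 21
```

View pics/fin.png

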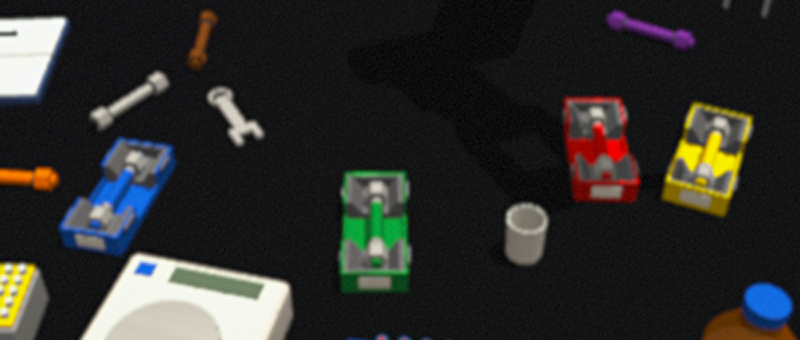

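All four columns lie in their own cases, and the beaker (525,233) and bare column (130,100) are where they started. Handing in.

```bash
python3 -c "
from rig import *
print(sign_off())"
```

```text
the job is handed in; nothing more can be done
None
```

The four sleeved columns are in their own colours' cases with both nuts down in the foam, the bare column and beaker did not move, and I handed the job in at about 41.5 s; `sign_off()` returned no verdict.

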